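Turn the inspection turntable by its arms and lock it

ROBOT

A 6-joint arm with a two-finger parallel gripper is mounted at the origin on the work surface. World frame = base frame: x ahead of the robot, y to its left, z up, the work surface at z = 0. Lengths are in m, angles in degrees, forces in N, time in s.
With the tool pointing down it reaches from about 0.35 to 0.85 m from the base axis. Payload 8.1 kg.
Tool frame: the origin (TCP) lies midway between the tips of the shut fingers; the grasp point (between the pads) lies 19 mm behind it; z points along the fingers, y is the line along which they close (so a half turn about z gives the same grasp; the last joint's range is limited). The gripper opens to 85 mm and grips with 20 to 120 N. Pads are 22 mm wide; open, the fingers measure 114 mm over their backs; the gripper's body (76 mm by 85 mm) begins 54 mm behind the grasp point. The pads swing forward as they close: fully open they stand 13 mm farther back than shut.
Start: joints at [66.899, 7.471, 85.268, -0, 87.261, -4.893], TCP at [0.187, 0.57, 0.231] pointing down, gripper open.
Joint ranges: [-169.43, 169.43], [-51.17, 129.36], [1.28, 143.12], [-76.62, 256.62], [0, 156.53], [-152.29, 152.29]. Speed limits (degrees/s): [136.94, 136.94, 159.86, 180, 180, 180].

INTERFACE

Orientations are given as a 3x3 rotation matrix whose columns are the frame's x, y, z axes.
In Python, from bench import env gives the robot as it stands.
- The arm moves only by the tool apply_moves, never from a script. Its argument "commands" is a list of rows, each a list of 5 numbers: the shift along the tool's x, y, z each as a share of 1 m, from -1 to 1, then the turn about the tool's z as a share of 60 degrees, from -1 to 1, then the opening, from -1 (shut) to 1 (fully open). In form: [[tx, ty, tz, twist, claw], ...]. A call has exactly 5 rows; each row is the pose to reach, as a shift and turn from the pose commanded when the call began, along the tool's axes at that moment; what a row does not reach only later rows make up. A row lasts 1/8 s, in which the tool goes at most 62.5 mm and 10.7 degrees, less where a joint would pass 70% of its speed; a pose out of reach is approached as far as the arm can. A call with a number of a shift or a turn outside -1 to 1 is refused whole. A call with a gripper value outside its range is refused whole. The fingers move at their own pace and stop on an object; "grip_force" is the grip in N (left out, the last holds). Time passes only in rows, so rows that repeat a pose let the fingers close, or fill a call up. It gives the time, the measured TCP pose, the force, the opening and the grip force at its end, in the units of the state.
- env.sense(): the state, without advancing time (a new reading comes with each control period).
- env.snapshot(name): name is "side" or "top" or "wrist"; returns the picture (384x512x3 uint8, blue, green, red); there is no depth.
- env.camera_info(name): a dict with "vertical_fov" (degrees; the focal length in pixels is half the picture's height over the tangent of half this angle, whatever the lens; pixels are square), "cx", "cy" (the principal point, pixels), "origin" and "attitude" of the camera in the world; the wrist camera has in their place "hand_eye" (4x4, takes a point from camera to tool coordinates, whose origin is the TCP and whose axes are the flange's). Camera axes: x right, y up, looking along -z (the intrinsics and any distortion apply to the point x, -y, -z); pixel columns grow to the right and rows downward; lengths in m; the calibration is good to about 2 mm. A picture is of the moment at which its call begins: read the wrist's pose just before it. camera_info takes no time and is no camera call.
- env.finish_job(): hands the job in; it is judged then, once.
The state is a dict: "time": time; "joint_pos": joint angles; "joint_vel": joint speeds; "tau": joint torques, N m; "eef_pos": TCP position; "orientation": TCP orientation; "contact_force": force on the tool from outside, world axes, zero at the start; "wrist_torque": the same for the moment, N m; "opening": finger opening in m; "grasp_force": force on a finger pad.
Only numpy, scipy, OpenCV 4.12 (cv2) and the standard library are available. Lean on these libraries where they do the work, as an engineer would, in place of code of your own. Each camera call takes 0.05 s, during which the arm holds its last target. There are 200 camera calls.

TASK

Push on the arms of the little turntable with a closed fingertip until the spout of the pump housing riding on it points straight into the lens of the inspection camera, and leave it there. Then push the lock lever beside the turntable round clockwise to its stop. Push gently, grasp nothing, do not touch or lift the housing itself, and leave the other things on the bench alone.

Things in the scene. Friction and masses are not known exactly. Their poses are not given: they have to be found in the camera images.
- base: Inspection stand fixed to the bench, place and yaw vary. Origin: on the turntable's axis at bench height, z up. Grey plate 12 mm thick, x -120..240, y -250..120 mm in its own frame; pedestal 55 mm in radius under the turntable. A black camera on a post (x 171..240 mm, 44 mm wide, top 104 mm above the bench) looks along -x at the axis.
- lens (a point): The centre of the camera's lens: 171 mm along +x of the stand from the turntable's axis, 84 mm above the bench.
- turntable: Turntable: aluminium disc, radius 75 mm, top 54 mm above the bench, turning freely round; with four level steel arms along its own +x, +y, -x, -y, 12 mm thick, centred 47 mm above the bench, ending in black knobs 22 mm across centred 135 mm from the axis. Origin: on the axis, 40 mm above the bench, z up. About 2 N on an arm 120 mm out moves it; it stops when the push stops and stays there.
- housing: Steel pump housing, loose, about 0.7 kg, sitting in the middle of the disc and turning with it, at any angle to the arms. Round body 68 mm across on a flange 88 mm across, 58 mm high, top 112 mm above the bench. Origin: centre of its underside, z up. A round spout 28 mm thick sticks out along its own +x. Not to be touched, lifted or shifted on the disc.
- spout (a point): The centre of the spout's open end, 67 mm along the housing's own +x from its origin, 84 mm above the bench (level with the lens).
- lock (a joint): Lock lever angle, rad: at 0 it points along the stand's own -y; grows clockwise from above to the stop at 1.2. Starts between 0 and 0.25, stays where left (about 2 N moves it at its knob). It does not really hold the turntable, so do not disturb that afterwards.
- lock_tip (a point): Centre of the lever's black end knob, 22 mm across, 47 mm above the bench, 78 mm from the pivot. The lever is a steel rod 12 mm thick, 44 to 47 mm above the bench; its pivot stands 210 mm along the stand's own -y from the turntable's axis (hub 30 mm across, top 51 mm).
- jar: A bystander: glass jar 66 mm across, 95 mm high, beyond the lock lever. Origin under its centre.
- socket: A bystander: steel wrench socket, 28 mm across, 34 mm high, standing on the stand's plate beside the camera. Origin under its centre.
- spray: A bystander: spray can 54 mm across, 170 mm high. Origin under its centre.
- screwdriver: A bystander: screwdriver with a wooden handle, lying on the bench.
- wrench: A bystander: steel wrench lying on the bench.
- bearing: A bystander: steel bearing, a ring 52 mm across with a 24 mm bore, 16 mm thick, lying flat.
- tin: A bystander: open steel tin 72 mm across, 50 mm high.

How it is judged:
By the outcome, as a careful person would: the job done as asked, in the order asked, and still so for the second after the job is handed in, with the robot touching nothing.
It also fails if it takes over 72 s, if anything falls off the work surface, if the arm or the gripper's body presses on something with over 40 N, if the wrist force passes 120 N, or if a joint passes its speed limit or range.

## Working session

There is one attempt and no reset: what is moved stays moved. The work goes in short steps, Python scripts to look and compute and a tool call to move; the robot and the scene stay as the last step left them, time stands still between calls to the robot, and variables do not carry over. Pictures are saved under pics/ and viewed, at most 10 in all, crops included, and the job is handed in when it is done.

Besides the shell and the picture viewer there is one more tool, called after "Request:" in YAML: its name, and indented under it one key for each argument. apply_moves: Moves the arm, as the interface text tells. Its arguments: {"type":"object","properties":{"commands":{"type":"array"},"grip_force":{"type":"number"}},"required":["commands"]}

```bash
mkdir -p pics; python3 - <<'E'
from bench import env
import cv2,numpy as np
s=env.sense();print(s['time'],s['eef_pos'],s['orientation'],s['contact_force'])
for n in("side","top","wrist"):
    print(n,env.camera_info(n)); cv2.imwrite(f'pics/{n}0.png',env.snapshot(n))
a=cv2.imread('pics/top0.png');b=cv2.imread('pics/side0.png')
cv2.imwrite('pics/top0b.png',cv2.resize(a,(800,600),interpolation=cv2.INTER_CUBIC))
cv2.imwrite('pics/side0b.png',cv2.resize(b,(800,600),interpolation=cv2.INTER_CUBIC))
E
```

```text
0.0 [0.18723842 0.56946047 0.23023916] [[-9.49934787e-01  3.12447397e-01 -7.24345294e-04]
 [ 3.12448197e-01  9.49933287e-01 -1.69562629e-03]
 [ 1.58285686e-04 -1.83705478e-03 -9.99998300e-01]] [0.06477323 0.24021292 0.25585264]
side {'vertical_fov': 55.45785190873409, 'cx': 256.0902988094206, 'cy': 192.43230717840947, 'origin': array([-0.12371596, -0.62143361,  0.58598313]), 'attitude': array([[ 0.69296527,  0.35783883, -0.62589975],
       [-0.72093319,  0.335034  , -0.60663627],
       [-0.00738031,  0.87160977,  0.49014481]])}
top {'vertical_fov': 55.869939725894916, 'cx': 252.64988034681127, 'cy': 189.06865741732503, 'origin': array([0.43186107, 0.00705196, 1.08404578]), 'attitude': array([[ 0.01500951,  0.99431503, -0.10541507],
       [-0.99988243,  0.01525663,  0.0015382 ],
       [ 0.00313773,  0.10537958,  0.99442712]])}
wrist {'vertical_fov': 68.72658582359483, 'cx': 256.4672431813655, 'cy': 193.56581686779532, 'hand_eye': array([[-1.71407207e-04,  9.51969419e-01,  3.06193071e-01,
         7.75827531e-02],
       [ 9.99999972e-01,  1.13136872e-04,  2.08052912e-04,
        -4.58256737e-05],
       [ 1.63418283e-04,  3.06193098e-01, -9.51969411e-01,
        -1.42449289e-01],
       [ 0.00000000e+00,  0.00000000e+00,  0.00000000e+00,
         1.00000000e+00]])}
```

View pics/top0b.png

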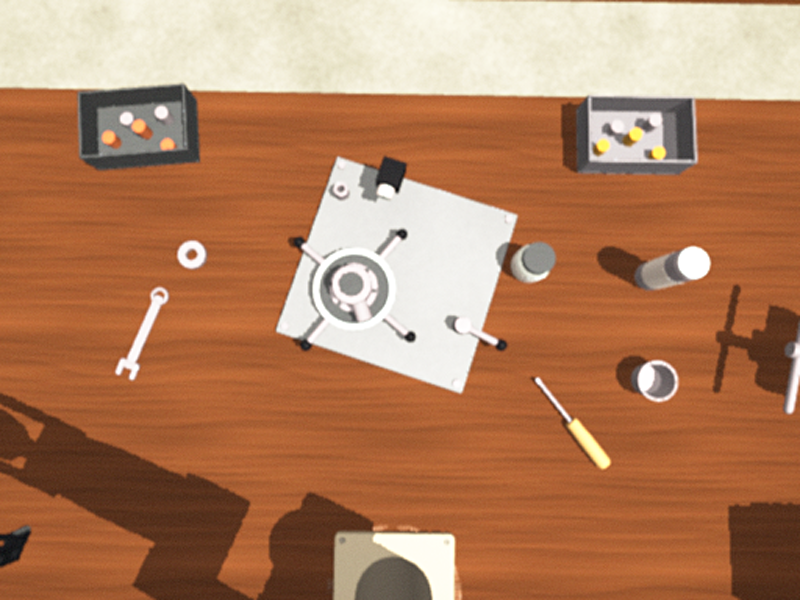

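View pics/side0b.png

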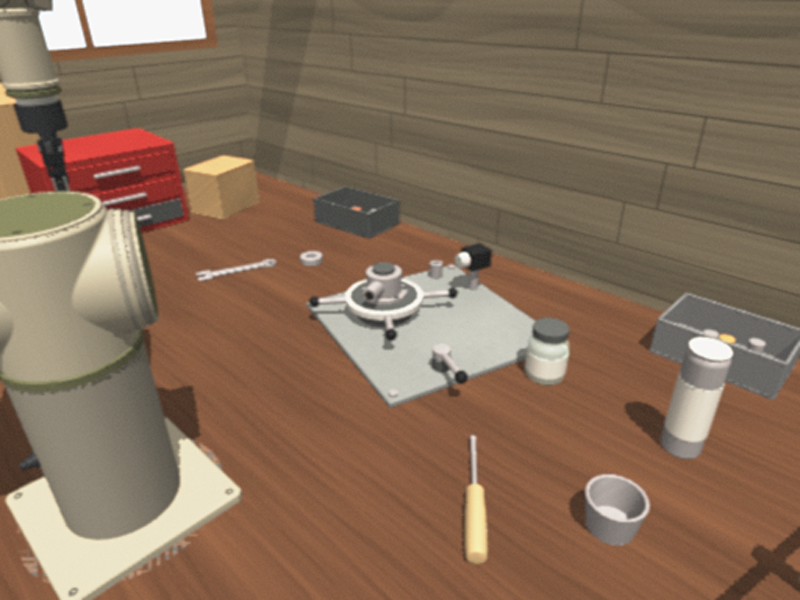

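The top view, at 800 px scale, shows the turntable at (353,289) and knobs at (299,241), (402,234), (410,337) and (305,345). The spout points down-image to about (363,315). The camera is at (392,175), the lever hub at (462,325) with its knob at (502,345), and the jar at (533,262). The side view agrees.

```bash
cat > h.py <<'E'
import numpy as np,cv2
from bench import env
def K(n):
    c=env.camera_info(n);return 192/np.tan(np.radians(c['vertical_fov']/2)),c
def pose(n,s=None):
    f,c=K(n)
    if n!='wrist': return f,c,np.array(c['origin']),np.array(c['attitude'])
    H=np.array(c['hand_eye']);R=np.array(s['orientation'])
    return f,c,R@H[:3,3]+s['eef_pos'],R@H[:3,:3]
def cast(n,uv,z,s=None):
    f,c,o,A=pose(n,s);uv=np.atleast_2d(np.array(uv,float))
    d=np.c_[(uv[:,0]-c['cx'])/f,-(uv[:,1]-c['cy'])/f,-np.ones(len(uv))]@A.T
    return (o+d*((z-o[2])/d[:,2])[:,None])[:,:2]
def proj(n,P,s=None):
    f,c,o,A=pose(n,s);q=(np.atleast_2d(P)-o)@A
    return np.c_[c['cx']-f*q[:,0]/q[:,2],c['cy']+f*q[:,1]/q[:,2]]
def blobs(m,amin):
    n,l,st,ce=cv2.connectedComponentsWithStats(m.astype(np.uint8))
    return [(ce[i],st[i][4]) for i in range(1,n) if st[i][4]>=amin]
E
python3 - <<'E'
from h import *
a=cv2.imread('pics/top0.png');hsv=cv2.cvtColor(a,cv2.COLOR_BGR2HSV)
roi=np.zeros(a.shape[:2],bool);roi[95:255,170:345]=1
dark=(a.max(2)<50)&roi
for ce,n in blobs(dark,8): print(ce,n,cast('top',ce,.047))
g=(hsv[...,1]<40)&(hsv[...,2]>120)&roi
g=cv2.morphologyEx(g.astype(np.uint8),cv2.MORPH_OPEN,np.ones((7,7)))
c=max(cv2.findContours(g,0,2)[0],key=cv2.contourArea)
q=cv2.approxPolyDP(cv2.convexHull(c),6,True)[:,0];print(q)
print(cast('top',q,.012))
r=cast('top',cv2.boxPoints(cv2.minAreaRect(c)),.012);print(r)
E
```

```text
[250.06122449 110.36054422] 147 [[0.77497673 0.01658031]]
[256.76923077 149.23076923] 13 [[ 0.65870998 -0.00480307]]
[190.41176471 154.52941176] 17 [[0.64000566 0.18792688]]
[262.0625 215.125 ] 16 [[ 0.46731508 -0.0225797 ]]
[194.84210526 220.36842105] 19 [[0.44949055 0.16898041]]
[320.17647059 220.52941176] 17 [[ 0.4544235  -0.18870801]]
[[215 102]
 [328 137]
 [295 249]
 [178 212]]
[[ 0.81111766  0.12438198]
 [ 0.70739405 -0.22016681]
 [ 0.3710218  -0.12120086]
 [ 0.47397272  0.22497718]]
[[ 0.47477306  0.23062138]
 [ 0.82273355  0.12804675]
 [ 0.70483833 -0.23437141]
 [ 0.36436814 -0.12092609]]
```

Request:
apply_moves:
  commands:
    - [-0.05,-0.04,-0.02,0.16,-1]
    - [-0.1,-0.08,-0.04,0.32,-1]
    - [-0.15,-0.12,-0.06,0.48,-1]
    - [-0.2,-0.16,-0.07,0.64,-1]
    - [-0.24,-0.2,-0.07,0.8,-1]

```text
time: 0.78
eef_pos: [0.3494, 0.312, 0.3019]
orientation: [[-0.399, 0.917, 0.002], [0.917, 0.399, 0.001], [0.0, 0.002, -1.0]]
contact_force: [1.2, 0.4, -0.1]
opening: -0.0001
grasp_force: 0.0
```

```bash
cat >> h.py <<'E'
def yaw(s): R=s['orientation'];return np.degrees(np.arctan2(R[1][0],R[0][0]))
def rel(p0,y0,p,y):
    "tool-frame row (tx,ty,tz,twist) from pose p0,yaw0 to p,yaw (tool down)"
    c,sn=np.cos(np.radians(y0)),np.sin(np.radians(y0));d=np.array(p)-p0
    return np.round([c*d[0]+sn*d[1],sn*d[0]-c*d[1],-d[2],-((y-y0+180)%360-180)/60],4)
E
python3 - <<'E'
from h import *
s=env.sense();print(s['time'],s['eef_pos'],yaw(s),s['opening'],np.array(s['joint_pos']).round(1))
print(rel(s['eef_pos'],yaw(s),[.529,.039,.3],60))
E
```

```text
0.775 [0.3494138  0.3120461  0.30185957] 113.49330311859266 -0.0001331899813130981 [ 35.5 -14.4  99.   -0.   95.3  12. ]
[-0.322   0.0559  0.0019  0.8916]
```

Request:
apply_moves:
  commands:
    - [-0.06,0.01,0,0.17,-1]
    - [-0.12,0.02,0,0.34,-1]
    - [-0.18,0.03,0,0.51,-1]
    - [-0.24,0.04,0,0.68,-1]
    - [-0.3,0.05,0,0.85,-1]

```text
time: 1.4
eef_pos: [0.5158, 0.0573, 0.3008]
orientation: [[0.463, 0.887, 0.0], [0.887, -0.463, 0.0], [0.0, 0.0, -1.0]]
contact_force: [0.4, 2.1, -0.3]
opening: 0.0001
grasp_force: 0.0
```

Request:
apply_moves:
  commands:
    - [0,0,0,0,-1]
    - [0,0,0,0,-1]
    - [0,0,0,0,-1]
    - [0,0,0,0,-1]
    - [0,0,0,0,-1]

```text
time: 2.02
eef_pos: [0.5149, 0.06, 0.3011]
orientation: [[0.456, 0.89, 0.0], [0.89, -0.456, 0.0], [0.0, 0.0, -1.0]]
contact_force: [1.0, 0.6, 0.7]
opening: -0.0001
grasp_force: 0.0
```

```bash
python3 - <<'E'
from h import *
s=env.sense();a=env.snapshot('wrist');cv2.imwrite('pics/w1.png',a)
import pickle;pickle.dump(s,open('w1.pkl','wb'))
print(s['eef_pos'],yaw(s))
c=np.array([.5539,.0824])
print(proj('wrist',[[*c,.054],[*c,.112],[.718,.034,.084]],s))
cv2.imwrite('pics/w1b.png',cv2.resize(a,(800,600),interpolation=cv2.INTER_CUBIC))
E
```

```text
[0.51492339 0.06001027 0.30110251] 62.88256455466669
[[273.73580573 134.63144494]
 [276.64427369 139.92633698]
 [412.45084115 110.98216198]]
```

View pics/w1b.png

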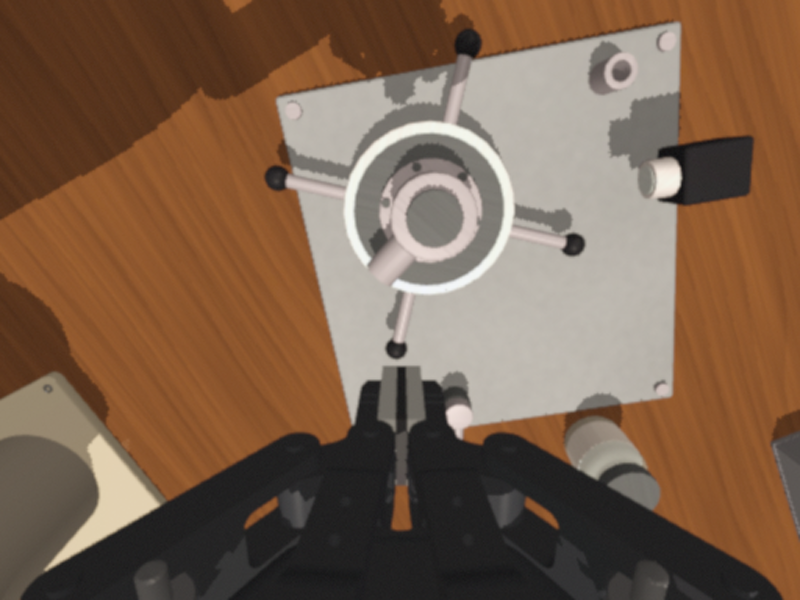

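The wrist view shows the body centre at (435,215), the spout pointing down-left with its mouth centred near (380,274), the disc centre at (428,207), and the inspection lens at about (645,180).

```bash
python3 - <<'E'
from h import *
import pickle;s=pickle.load(open('w1.pkl','rb'));a=cv2.imread('pics/w1.png')
e=cast('wrist',np.array([[380,274],[366,267],[393,284]])*.64,.084,s);print(e)
k=np.array([[277,178],[467,43],[573,244],[396,349]])*.64
kk=cast('wrist',k,.047,s);print(kk,kk.mean(0))
c=kk.mean(0)
c2=cast('wrist',np.array([[435,215]])*.64,.112,s);print(c2)
d=e[0]-c;print(np.linalg.norm(d),np.degrees(np.arctan2(d[1],d[0])))
L=cast('wrist',np.array([[645,180]])*.64,.084,s);print(L,np.degrees(np.arctan2(*(L[0]-c)[::-1])),np.linalg.norm(L[0]-c))
q=cast('wrist',np.array([[277,97],[680,22],[672,397]])*.64,.012,s);print(q,[np.degrees(np.arctan2(*(v)[::-1])) for v in (q[1]-q[0],q[2]-q[1])])
# start: 18 deg... finger CW side of arm near 50.8
s=env.sense();A=np.array([.5545,.082])
for th in (38,):
    u=np.radians(th);p=A+.115*np.array([np.cos(u),np.sin(u)])
    for z in(.15,.037): print(th,p,rel(s['eef_pos'],yaw(s),[*p,z],th))
E
```

```text
[[0.49471035 0.0569211 ]
 [0.48708894 0.06761785]
 [0.50044    0.0441633 ]]
[[ 0.4494035   0.16624505]
 [ 0.63953426  0.18531527]
 [ 0.65844246 -0.0058527 ]
 [ 0.46728507 -0.02475847]] [0.55366632 0.08023729]
[[0.55689269 0.08388234]]
0.06339914219341596 -158.42196243025933
[[0.71686243 0.02896867]] -17.440290276602727 0.17105975543876706
[[ 0.47770095  0.22903968]
 [ 0.81635733  0.12147293]
 [ 0.7060129  -0.2296486 ]] [np.float64(-17.62130625057425), np.float64(-107.44599276530846)]
38 [0.64512124 0.15280107] [0.1421 0.0734 0.1511 0.4144]
38 [0.64512124 0.15280107] [0.1421 0.0734 0.2641 0.4144]
```

Request:
apply_moves:
  commands:
    - [0.04,0.02,0.03,0.1,-1]
    - [0.08,0.045,0.07,0.2,-1]
    - [0.12,0.065,0.11,0.32,-1]
    - [0.14,0.077,0.15,0.448,-1]
    - [0.14,0.077,0.18,0.448,-1]

```text
time: 2.7
eef_pos: [0.6476, 0.1498, 0.118]
orientation: [[0.81, 0.586, -0.002], [0.586, -0.81, -0.0], [-0.002, -0.001, -1.0]]
contact_force: [-0.5, 0.0, 0.6]
opening: -0.0
grasp_force: 0.0
```

Request:
apply_moves:
  commands:
    - [0,0,0.03,0,-1]
    - [0,0,0.06,0,-1]
    - [0,0,0.084,0,-1]
    - [0,0,0.084,0,-1]
    - [0,0,0.084,0,-1]

```text
time: 3.32
eef_pos: [0.6483, 0.1488, 0.0381]
orientation: [[0.81, 0.587, 0.001], [0.587, -0.81, 0.0], [0.001, 0.001, -1.0]]
contact_force: [0.3, 0.4, 1.1]
opening: -0.0
grasp_force: 0.0
```

```bash
python3 - <<'E'
from h import *
s=env.sense();print(s['time'],s['eef_pos'],yaw(s),s['contact_force'])
A=np.array([.5545,.0815]);d=np.array(s['eef_pos'][:2])-A
print(np.linalg.norm(d),np.degrees(np.arctan2(d[1],d[0])))
# arc rows: r=.115, tool x radial outward, CCW
for i in range(1,6):
    for st in(3,4):
        a=np.radians(st*i);p=A+.115*np.array([np.cos(a),np.sin(a)])
        print(st,i,rel(np.array([A[0]+.115,A[1],0]),0,[*p,0],st*i))
E
```

```text
3.325 [0.64828411 0.14878449 0.03808726] 35.9267218579825 [0.28518618 0.39968943 1.13794533]
0.11542383484781876 35.657175678556406
3 1 [-0.0002 -0.006  -0.     -0.05  ]
4 1 [-0.0003 -0.008  -0.     -0.0667]
3 2 [-0.0006 -0.012  -0.     -0.1   ]
4 2 [-0.0011 -0.016  -0.     -0.1333]
3 3 [-0.0014 -0.018  -0.     -0.15  ]
4 3 [-0.0025 -0.0239 -0.     -0.2   ]
3 4 [-0.0025 -0.0239 -0.     -0.2   ]
4 4 [-0.0045 -0.0317 -0.     -0.2667]
3 5 [-0.0039 -0.0298 -0.     -0.25  ]
4 5 [-0.0069 -0.0393 -0.     -0.3333]
```

Request:
apply_moves:
  commands:
    - [-0.0002,-0.006,0,-0.05,-1]
    - [-0.0006,-0.012,0,-0.1,-1]
    - [-0.0014,-0.018,0,-0.15,-1]
    - [-0.0025,-0.024,0,-0.2,-1]
    - [-0.0039,-0.0298,0,-0.25,-1]

```text
time: 3.95
eef_pos: [0.629, 0.1706, 0.0396]
orientation: [[0.629, 0.777, 0.005], [0.777, -0.629, 0.0], [0.003, 0.003, -1.0]]
contact_force: [2.9, -1.1, -0.1]
opening: -0.0002
grasp_force: 0.9
```

Request:
apply_moves:
  commands:
    - [-0.0002,-0.006,0,-0.05,-1]
    - [-0.0006,-0.012,0,-0.1,-1]
    - [-0.0014,-0.018,0,-0.15,-1]
    - [-0.0025,-0.024,0,-0.2,-1]
    - [-0.0039,-0.0298,0,-0.25,-1]

```text
time: 4.58
eef_pos: [0.6036, 0.1867, 0.0398]
orientation: [[0.407, 0.914, 0.005], [0.914, -0.407, 0.001], [0.003, 0.004, -1.0]]
contact_force: [2.3, 1.2, -0.4]
opening: 0.0001
grasp_force: 1.0
```

```bash
cat >> h.py <<'E'
def topknobs(nm=None):
    a=env.snapshot('top')
    if nm: cv2.imwrite(nm,a)
    roi=np.zeros(a.shape[:2],bool);roi[95:255,170:345]=1
    A=np.array([.5541,.0818])
    for ce,n in blobs((a.max(2)<50)&roi,6):
        p=cast('top',ce,.047)[0];d=p-A
        if n<60: print('knob',p.round(4),n,'r',np.linalg.norm(d).round(4),'ang',np.degrees(np.arctan2(d[1],d[0])).round(1))
    s=env.sense();d=np.array(s['eef_pos'][:2])-A
    print('t',s['time'],'tcp',s['eef_pos'],'yaw',yaw(s).round(1),'r',np.linalg.norm(d),'ang',np.degrees(np.arctan2(d[1],d[0])),'F',s['contact_force'])
E
python3 -c "
from h import *
topknobs('pics/t2.png')"
```

```text
knob [0.6845 0.0439] 14 r 0.1358 ang -16.2
knob [0.5845 0.2143] 14 r 0.136 ang 77.1
knob [ 0.5159 -0.0489] 16 r 0.1362 ang -106.3
knob [ 0.454  -0.1887] 21 r 0.2885 ang -110.3
knob [0.4225 0.1179] 12 r 0.1365 ang 164.7
t 4.625 tcp [0.60285935 0.1870648  0.03958139] yaw 66.2 r 0.11600927201636643 ang 65.14611781576264 F [1.36859699 0.54335035 1.02617711]
```

Request:
apply_moves:
  commands:
    - [-0.0002,-0.006,0,-0.05,-1]
    - [-0.0006,-0.012,0,-0.1,-1]
    - [-0.0014,-0.018,0,-0.15,-1]
    - [-0.0025,-0.024,0,-0.2,-1]
    - [-0.0039,-0.0298,0,-0.25,-1]

```text
time: 5.25
eef_pos: [0.5748, 0.1956, 0.0396]
orientation: [[0.157, 0.988, 0.005], [0.988, -0.157, 0.002], [0.002, 0.005, -1.0]]
contact_force: [2.4, 1.6, 0.8]
opening: 0.0001
grasp_force: 1.3
```

Request:
apply_moves:
  commands:
    - [-0.0002,-0.006,0,-0.05,-1]
    - [-0.0006,-0.012,0,-0.1,-1]
    - [-0.0014,-0.018,0,-0.15,-1]
    - [-0.0025,-0.024,0,-0.2,-1]
    - [-0.0039,-0.0298,0,-0.25,-1]

```text
time: 5.88
eef_pos: [0.5447, 0.1966, 0.0396]
orientation: [[-0.104, 0.995, 0.005], [0.995, 0.104, 0.002], [0.001, 0.005, -1.0]]
contact_force: [2.0, 2.8, 1.4]
opening: -0.0003
grasp_force: 1.4
```

Request:
apply_moves:
  commands:
    - [-0.0002,-0.006,0,-0.05,-1]
    - [-0.0006,-0.012,0,-0.1,-1]
    - [-0.0014,-0.018,0,-0.15,-1]
    - [-0.0025,-0.024,0,-0.2,-1]
    - [-0.0039,-0.0298,0,-0.25,-1]

```text
time: 6.5
eef_pos: [0.5153, 0.1897, 0.0395]
orientation: [[-0.358, 0.934, 0.005], [0.934, 0.358, 0.002], [0.0, 0.005, -1.0]]
contact_force: [1.3, 3.4, 1.7]
opening: -0.0001
grasp_force: 1.5
```

```bash
python3 -c "
from h import *
topknobs('pics/t3.png')"
```

```text
knob [0.6729 0.1475] 14 r 0.1358 ang 28.9
knob [ 0.6182 -0.0378] 17 r 0.1357 ang -61.8
knob [ 0.4541 -0.1891] 19 r 0.2888 ang -110.3
knob [0.4348 0.0177] 14 r 0.1355 ang -151.8
t 6.55 tcp [0.51455301 0.18932453 0.03920928] yaw 111.1 r 0.11456652404166219 ang 110.19327367271812 F [1.419091   2.40875515 1.96020162]
```

Request:
apply_moves:
  commands:
    - [-0.0002,-0.006,0,-0.05,-1]
    - [-0.0006,-0.012,0,-0.1,-1]
    - [-0.0014,-0.018,0,-0.15,-1]
    - [-0.0025,-0.024,0,-0.2,-1]
    - [-0.0039,-0.0298,0,-0.25,-1]

```text
time: 7.18
eef_pos: [0.4885, 0.1752, 0.039]
orientation: [[-0.587, 0.81, 0.004], [0.81, 0.587, 0.002], [-0.001, 0.004, -1.0]]
contact_force: [0.3, 3.1, 2.7]
opening: 0.0002
grasp_force: 1.6
```

Request:
apply_moves:
  commands:
    - [-0.0002,-0.006,0,-0.05,-1]
    - [-0.0006,-0.012,0,-0.1,-1]
    - [-0.0014,-0.018,0,-0.15,-1]
    - [-0.0025,-0.024,0,-0.2,-1]
    - [-0.0039,-0.0298,0,-0.25,-1]

```text
time: 7.8
eef_pos: [0.4664, 0.1544, 0.0388]
orientation: [[-0.776, 0.63, 0.003], [0.63, 0.776, 0.001], [-0.001, 0.003, -1.0]]
contact_force: [-1.6, 3.8, 2.2]
opening: 0.0001
grasp_force: 1.7
```

Request:
apply_moves:
  commands:
    - [-0.0002,-0.006,0,-0.05,-1]
    - [-0.0006,-0.012,0,-0.1,-1]
    - [-0.0014,-0.018,0,-0.15,-1]
    - [-0.0025,-0.024,0,-0.2,-1]
    - [-0.0039,-0.0298,0,-0.25,-1]

```text
time: 8.43
eef_pos: [0.4504, 0.1286, 0.0386]
orientation: [[-0.913, 0.408, 0.002], [0.408, 0.913, 0.001], [-0.002, 0.002, -1.0]]
contact_force: [-1.4, 3.2, 3.1]
opening: -0.0003
grasp_force: 1.6
```

Request:
apply_moves:
  commands:
    - [-0.0002,-0.006,0,-0.05,-1]
    - [-0.0006,-0.012,0,-0.1,-1]
    - [-0.0014,-0.018,0,-0.15,-1]
    - [-0.0025,-0.024,0,-0.2,-1]
    - [-0.0039,-0.0298,0,-0.25,-1]

```text
time: 9.05
eef_pos: [0.4417, 0.0996, 0.0385]
orientation: [[-0.987, 0.158, 0.002], [0.158, 0.987, 0.001], [-0.002, 0.001, -1.0]]
contact_force: [-0.9, 1.6, 3.6]
opening: 0.0003
grasp_force: 1.7
```

```bash
python3 -c "
from h import *
topknobs('pics/t4.png')
a=cv2.imread('pics/t4.png')[90:260,165:345];cv2.imwrite('pics/t4b.png',cv2.resize(a,None,fx=3.5,fy=3.5,interpolation=cv2.INTER_CUBIC))"
```

```text
knob [0.6899 0.0831] 14 r 0.1358 ang 0.5
knob [0.5525 0.2174] 32 r 0.1356 ang 90.7
knob [ 0.5543 -0.0541] 14 r 0.1359 ang -89.9
knob [ 0.4544 -0.1892] 18 r 0.2887 ang -110.2
t 9.1 tcp [0.44161328 0.09901206 0.03834326] yaw 171.1 r 0.11379594456129254 ang 171.30041286235127 F [-0.72913577  0.67198469  1.92345022]
```

View pics/t4b.png

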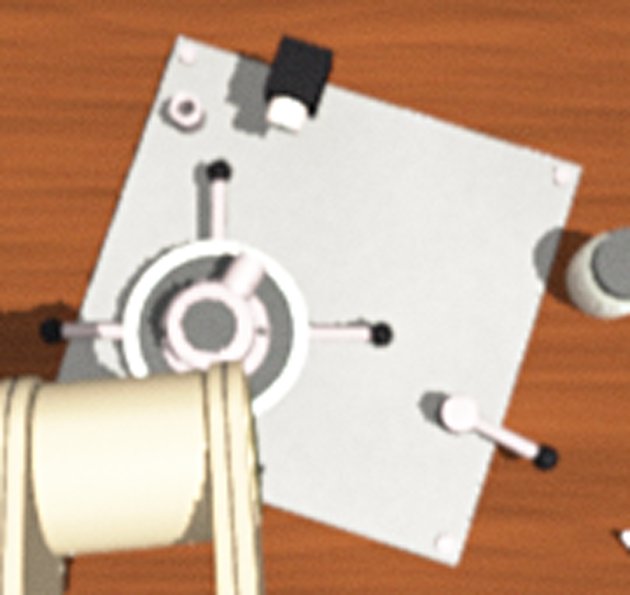

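The crop shows the spout pointing up-right, with its end near (250,265) and the body centre at (210,325). The arms sit at about 0.3°, so roughly 11° remain.

Request:
apply_moves:
  commands:
    - [0,-0.003,0,-0.027,-1]
    - [-0.0002,-0.0064,0,-0.053,-1]
    - [-0.0004,-0.0096,0,-0.08,-1]
    - [-0.0007,-0.0128,0,-0.107,-1]
    - [-0.0011,-0.016,0,-0.133,-1]

```text
time: 9.72
eef_pos: [0.4392, 0.0832, 0.0368]
orientation: [[-1.0, 0.018, -0.0], [0.018, 1.0, 0.0], [0.0, 0.0, -1.0]]
contact_force: [0.2, 1.4, 2.3]
opening: -0.0001
grasp_force: 1.3
```

Request:
apply_moves:
  commands:
    - [0,0.006,0,0,-1]
    - [0,0.015,0,0,-1]
    - [0,0.015,-0.05,0,-1]
    - [0,0.015,-0.1,0,-1]
    - [-0.01,0.015,-0.15,0,-1]

```text
time: 10.35
eef_pos: [0.4487, 0.0988, 0.188]
orientation: [[-1.0, 0.019, -0.001], [0.019, 1.0, -0.0], [0.001, -0.0, -1.0]]
contact_force: [1.3, 0.2, -0.3]
opening: 0.0001
grasp_force: 0.0
```

Request:
apply_moves:
  commands:
    - [-0.04,0,-0.03,0,-1]
    - [-0.08,0,-0.07,0,-1]
    - [-0.12,0,-0.1,0,-1]
    - [-0.145,0,-0.1,0,-1]
    - [-0.145,0,-0.1,0,-1]

```text
time: 10.98
eef_pos: [0.5953, 0.0958, 0.2859]
orientation: [[-1.0, 0.02, -0.001], [0.02, 1.0, -0.0], [0.001, -0.0, -1.0]]
contact_force: [-0.6, 0.2, 0.7]
opening: -0.0
grasp_force: 0.0
```

```bash
python3 - <<'E'
from h import *
import pickle
topknobs()
s=env.sense();a=env.snapshot('wrist');cv2.imwrite('pics/w2.png',a);pickle.dump(s,open('w2.pkl','wb'))
print(s['eef_pos'],proj('wrist',[[.5541,.0818,.112]],s)/.64)
cv2.imwrite('pics/w2b.png',cv2.resize(a,(800,600),interpolation=cv2.INTER_CUBIC))
E
```

```text
knob [0.6585 0.217 ] 26 r 0.1708 ang 52.3
knob [ 0.5753 -0.0529] 21 r 0.1363 ang -81.1
knob [0.5335 0.2173] 31 r 0.1371 ang 98.6
knob [ 0.4545 -0.1899] 27 r 0.2894 ang -110.1
t 11.025 tcp [0.59420703 0.09586175 0.28564125] yaw 178.9 r 0.04250066891570368 ang 19.320958486432335 F [-1.18751688  0.28144605 -0.22956568]
[0.59420703 0.09586175 0.28564125] [[380.47826785 217.67651515]]
```

View pics/w2b.png

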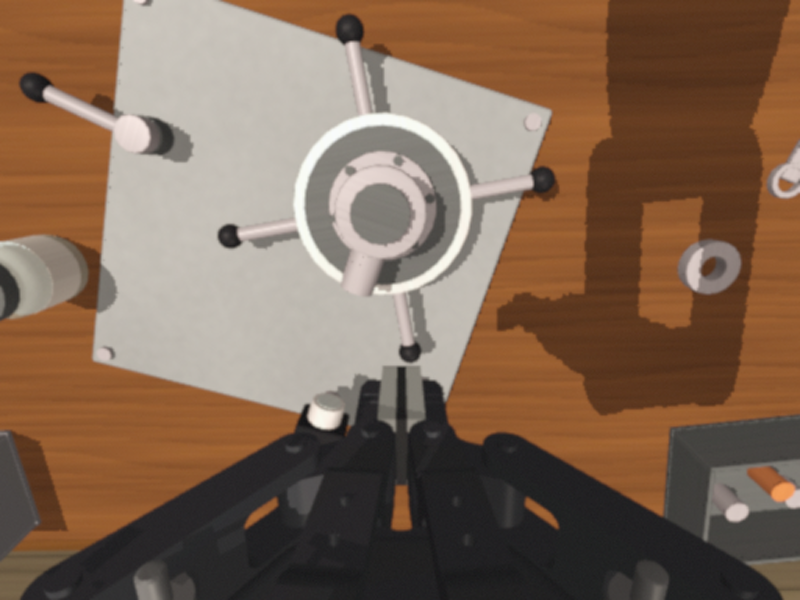

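The spout now points down-image with its mouth near (358,291). The body top centre is at (381,213) and the lens housing at (327,411). I'll zoom in for an accurate reading.

```bash
python3 - <<'E'
from h import *
import pickle;s=pickle.load(open('w2.pkl','rb'));a=cv2.imread('pics/w2.png')
e=cast('wrist',np.array([[358,291]])*.64,.084,s)[0]
k=np.array([[349,29],[542,179],[410,351],[230,236]])*.64
c=cast('wrist',k,.047,s).mean(0)
t=cast('wrist',np.array([[381,213]])*.64,.112,s)[0]
L=cast('wrist',np.array([[327,410]])*.64,.084,s)[0]
ang=lambda v:np.degrees(np.arctan2(v[1],v[0]))
print(e,c,t,L,ang(e-c),ang(e-t),np.linalg.norm(e-c),ang(L-c),np.linalg.norm(L-c))
kk=cast('wrist',k,.047,s)-c;print([ang(v) for v in kk])
q=cast('wrist',np.array([[551,110],[95,359],[445,402],[445+0,402]])*.64,.012,s)[:2];print(q)
cv2.imwrite('pics/w2c.png',cv2.resize(a[120:280,170:310],None,fx=4,fy=4,interpolation=cv2.INTER_CUBIC)[:600])
E
```

```text
[0.6162286  0.06010781] [0.55339955 0.08099097] [0.55082371 0.08228054] [0.72630274 0.02698355] -18.38580833995757 -18.727030096617707 0.06620872601309571 -17.34652809532605 0.18114168774522513
[np.float64(-170.8736024758156), np.float64(98.92348541648562), np.float64(9.113265096982634), np.float64(-80.8448580622948)]
[[ 0.47578976  0.22901986]
 [ 0.70519791 -0.22441089]]
```

View pics/w2c.png

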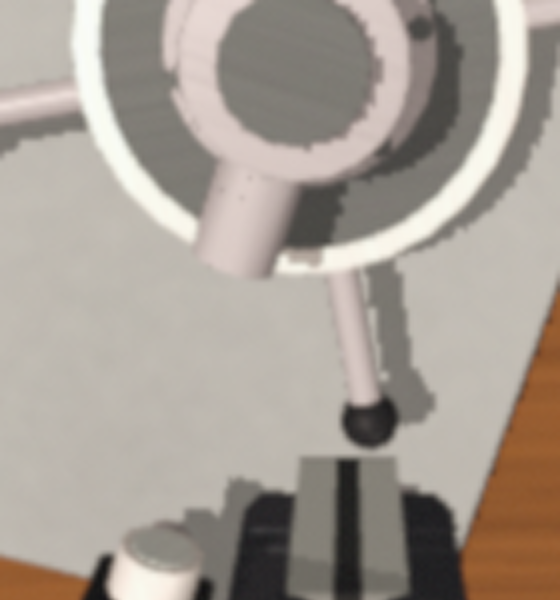

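```bash
python3 - <<'E'
from h import *
import pickle
ang=lambda v:np.degrees(np.arctan2(v[1],v[0]))
s1=pickle.load(open('w1.pkl','rb'));s2=pickle.load(open('w2.pkl','rb'))
p=lambda x,y:(170+x/4-.375,120+y/4-.375)
m=cast('wrist',[p(258,172),p(233.5,267)],.084,s2);print('spout line',ang(m[1]-m[0]),m, ang(m[1]-[.5535,.081]),ang(m[1]-[.554,.082]))
def edge(img,n,A,B,s):
    # subpixel edge: strongest saturation step along normals between guess A,B
    sat=cv2.GaussianBlur(cv2.cvtColor(img,cv2.COLOR_BGR2HSV)[...,1],(0,0),1).astype(np.float32)
    A=np.array(A,float);B=np.array(B,float);d=(B-A)/np.linalg.norm(B-A);nn=np.array([-d[1],d[0]])
    t=np.arange(-6,6.01,.25);P=[]
    for f in np.linspace(.05,.95,80):
        q=(A+f*(B-A)+t[:,None]*nn).astype(np.float32)
        v=cv2.remap(sat,q[:,0].copy(),q[:,1].copy(),1).ravel();g=np.abs(np.gradient(v));i=g.argmax()
        if g[i]>3 and 2<i<len(t)-3: P.append(q[i])
    P=cast(n,P,.012,s)
    vx=cv2.fitLine(P.astype(np.float32),cv2.DIST_HUBER,0,1e-3,1e-3).ravel()
    return len(P),(ang(vx[:2])+45)%90-45
w1=cv2.imread('pics/w1.png');w2=cv2.imread('pics/w2.png');tp=cv2.imread('pics/top0.png');k=.64
for nm,im,n,s,E in [('w1',w1,'wrist',s1,[((277,97),(680,22)),((680,22),(672,397)),((277,97),(352,425))]),
 ('w2',w2,'wrist',s2,[((207,0),(551,110)),((551,110),(445,402)),((124,8),(94,358)),((94,358),(300,412))]),
 ('top',tp,'top',None,[((337,157),(517,214)),((517,214),(463,393)),((463,393),(277,331)),((277,331),(337,157))])]:
    print(nm,[edge(im,n,np.array(a)*k,np.array(b)*k,s) for a,b in E])
E
```

```text
spout line -16.677159521737668 [[0.58580879 0.06782806]
 [0.61638021 0.05866947]] -19.55137668747365 -20.506059931184414
w1 [(77, np.float32(-17.491375)), (67, np.float32(-17.444244)), (77, np.float32(-17.55455))]
w2 [(74, np.float32(-17.478767)), (75, np.float32(-17.463938)), (77, np.float32(-17.454056)), (80, np.float32(-17.378311))]
top [(70, np.float32(-17.499489)), (78, np.float32(-17.416613)), (79, np.float32(-17.465118)), (78, np.float32(-17.047262))]
```

Request:
apply_moves:
  commands:
    - [-0.02,-0.015,0.03,0.09,-1]
    - [-0.04,-0.03,0.06,0.18,-1]
    - [-0.052,-0.042,0.086,0.27,-1]
    - [-0.052,-0.042,0.086,0.27,-1]
    - [-0.052,-0.042,0.086,0.27,-1]

```text
time: 11.7
eef_pos: [0.6452, 0.053, 0.202]
orientation: [[-0.955, 0.295, 0.001], [0.295, 0.955, 0.0], [-0.0, 0.0, -1.0]]
contact_force: [0.1, -0.2, 0.7]
opening: 0.0002
grasp_force: 0.0
```

Request:
apply_moves:
  commands:
    - [0,0,0,0,-1]
    - [0,0,0,0,-1]
    - [0,0,0,0,-1]
    - [0,0,0,0,-1]
    - [0,0,0,0,-1]

```text
time: 12.32
eef_pos: [0.6456, 0.0524, 0.2009]
orientation: [[-0.955, 0.298, -0.0], [0.298, 0.955, 0.0], [0.0, -0.0, -1.0]]
contact_force: [-0.3, -0.2, 0.2]
opening: 0.0001
grasp_force: 0.0
```

```bash
python3 - <<'E'
from h import *
import pickle
s=env.sense();a=env.snapshot('wrist');cv2.imwrite('pics/w3.png',a);pickle.dump(s,open('w3.pkl','wb'))
print(s['eef_pos'],yaw(s),s['time'])
cv2.imwrite('pics/w3b.png',cv2.resize(a,(800,600),interpolation=cv2.INTER_CUBIC))
E
```

```text
[0.6456376  0.05235481 0.20085858] 162.69226939457099 12.325
```

View pics/w3b.png

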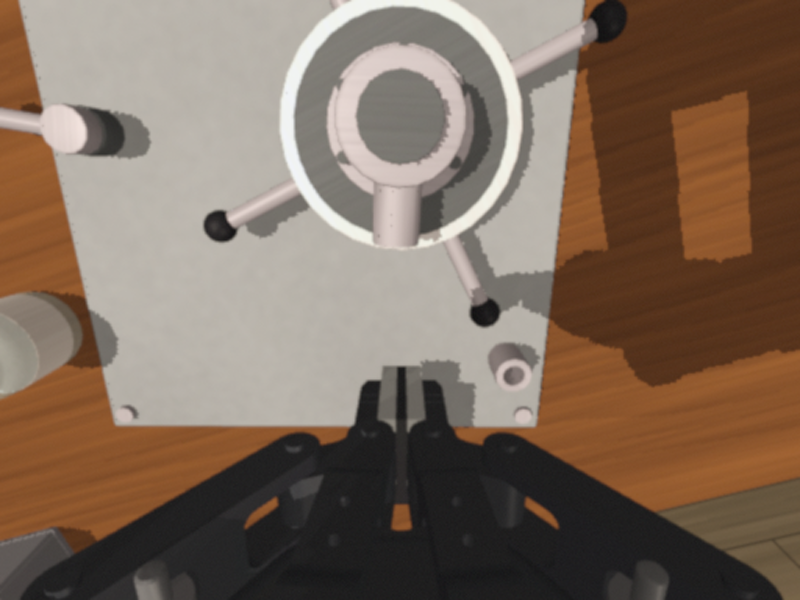

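The close view shows the spout nearly vertical, with edges at x of about 374 and 419 over rows 186–245. The body ring centre is at about (402,118). Next I'll fit the edges at subpixel accuracy.

```bash
cat > ms.py <<'E'
from h import *
import pickle
ang=lambda v:np.degrees(np.arctan2(v[1],v[0]))
def spout(a,s,rows,xl,xr):
    g=cv2.GaussianBlur(a,(0,0),.8).astype(np.float32)
    f=g[...,2]-.0*g[...,0]
    w=g[...,2]-g[...,1]  # pinkness
    L=[];R=[]
    for y in rows:
        for x0,out,sg in((xl,L,1),(xr,R,-1)):
            x=np.arange(x0-5,x0+6);v=w[y,x-0];d=sg*np.gradient(v);d=np.clip(d,0,None)
            i=d.argmax();j=slice(max(i-1,0),i+2);out.append((np.sum(x[j]*d[j])/max(d[j].sum(),1e-6),y))
    L=np.array(L);R=np.array(R)
    fl=np.polyfit(L[:,1],L[:,0],1);fr=np.polyfit(R[:,1],R[:,0],1)
    print('res',np.std(L[:,0]-np.polyval(fl,L[:,1])).round(2),np.std(R[:,0]-np.polyval(fr,R[:,1])).round(2),fl,fr)
    ys=np.array([rows[0],rows[-1]]);M=np.c_[(np.polyval(fl,ys)+np.polyval(fr,ys))/2,ys]
    m=cast('wrist',M,.084,s);print('line',m,'dir',ang(m[1]-m[0]))
    return m
E
python3 - <<'E'
from ms import *
a=cv2.imread('pics/w3.png');s=pickle.load(open('w3.pkl','rb'))
m=spout(a,s,list(range(121,153)),240,268)
# disc outer white rim, z=.054 ; body top ring z=.112
hsv=cv2.cvtColor(a,cv2.COLOR_BGR2HSV)
k=np.array([[220,226],[485,312],[607,19]])*.64
kk=cast('wrist',k,.047,s);print('knobs',kk)
c=(kk[0]+kk[2])/2;print('axis from opp knobs',c)
t=cast('wrist',np.array([[402,118]])*.64-.2,.112,s)[0];print('top',t)
for cc in (c,t,np.array([.5538,.0812])): print(ang(m[1]-cc))
w=(a.min(2)>205).astype(np.uint8)
n,l,st,ce=cv2.connectedComponentsWithStats(w);i=1+st[1:,4].argmax()
pts=np.argwhere(l==i)[:,::-1].astype(np.float32);h=cv2.convexHull(pts)
P=cast('wrist',h[:,0],.054,s);P=P[[p[1]>-9 for p in h[:,0]]]
q=np.c_[2*P,np.ones(len(P))];sol=np.linalg.lstsq(q,(P**2).sum(1),rcond=None)[0];print('disc',sol[:2],np.sqrt(sol[2]+sol[0]**2+sol[1]**2),st[i])
E
```

```text
res 0.68 1.65 [5.02753269e-02 2.30897897e+02] [-3.99519249e-02  2.73185209e+02]
line [[0.5849571  0.06758604]
 [0.61154487 0.05933031]] dir -17.250036126486446
knobs [[ 0.57486018 -0.05289382]
 [ 0.68726209  0.10230787]
 [ 0.53160419  0.21469111]]
axis from opp knobs [0.55323218 0.08089864]
top [0.55232046 0.08182268]
-20.29811401995288
-20.795879855325058
-20.74316306831383
disc [0.55324737 0.08042084] 0.0739152699785509 [ 179    0  155  157 3467]
```

```bash
python3 - <<'E'
import cv2
a=cv2.imread('pics/w3.png')
cv2.imwrite('pics/w3c.png',cv2.resize(a[20:165,200:315],None,fx=4,fy=4,interpolation=cv2.INTER_NEAREST))
for y in(126,134,142,150): print(y,[tuple(int(v) for v in a[y,x]) for x in list(range(234,245))+list(range(262,275))])
E
```

```text
126 [(112, 118, 121), (113, 119, 122), (113, 119, 122), (114, 120, 124), (121, 127, 134), (137, 142, 154), (149, 154, 168), (157, 162, 177), (164, 169, 185), (171, 176, 191), (178, 182, 198), (163, 168, 182), (158, 162, 177), (153, 158, 172), (144, 148, 162), (130, 134, 147), (116, 120, 132), (102, 107, 117), (91, 93, 102), (82, 85, 91), (76, 79, 84), (70, 74, 76), (66, 70, 72), (65, 68, 71)]
134 [(109, 116, 120), (110, 117, 120), (110, 116, 120), (110, 117, 121), (121, 127, 135), (144, 149, 162), (154, 159, 173), (161, 166, 181), (168, 173, 188), (175, 180, 195), (181, 186, 201), (159, 164, 178), (154, 158, 173), (148, 152, 166), (135, 139, 153), (123, 126, 139), (110, 113, 125), (95, 99, 108), (75, 79, 84), (66, 71, 72), (65, 70, 70), (65, 68, 70), (63, 67, 68), (66, 69, 70)]
142 [(111, 117, 120), (111, 117, 120), (112, 118, 121), (111, 118, 120), (121, 127, 135), (149, 153, 167), (158, 163, 178), (165, 169, 184), (171, 176, 191), (177, 182, 197), (183, 189, 204), (155, 159, 173), (148, 153, 167), (141, 145, 159), (127, 131, 145), (115, 118, 130), (103, 106, 117), (87, 90, 98), (70, 74, 77), (66, 69, 71), (64, 68, 69), (63, 68, 68), (65, 68, 70), (64, 68, 69)]
150 [(230, 241, 241), (230, 241, 241), (230, 240, 240), (220, 231, 232), (188, 197, 202), (161, 167, 178), (161, 166, 180), (159, 164, 178), (153, 158, 172), (175, 180, 194), (186, 191, 205), (150, 155, 169), (143, 148, 162), (133, 137, 150), (120, 124, 137), (110, 113, 124), (101, 104, 114), (108, 114, 124), (126, 134, 145), (138, 147, 158), (141, 150, 162), (143, 153, 165), (146, 156, 167), (150, 159, 171)]
```

View pics/w3c.png

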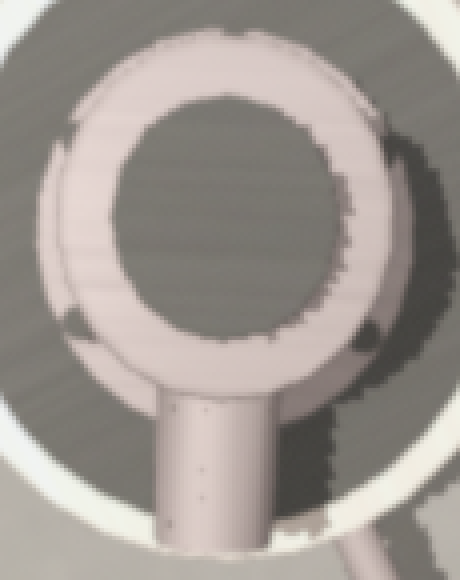

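```bash
python3 - <<'E'
from ms import *
s=pickle.load(open('w3.pkl','rb'))
a=cv2.imread('pics/w3.png')
m=cast('wrist',[[254.1,126],[253.7,134],[253.45,142],[252.9,150],[253,156]],.084,s);print(m,ang(m[2]-m[0]),ang(m[3]-m[0]))
t=cast('wrist',[[256.4,76.5]],.112,s)[0];fl=None
print(t,[ang(x-t) for x in m])
# top-ring row extent -> circle fit via rows: left x 215.5 right 297.3 ; knob-based axis
u=np.radians(-17.46);d=np.array([np.cos(u),np.sin(u)]);n=np.array([-d[1],d[0]])
for nm,A in(('knob top',[.5541,.0818]),('knob w3',[.55323,.0809]),('disc',[.55325,.0804]),('ring',t)): print(nm,(m-A)@n*1000,(m-A)@d*1000)
print(spout and 0)
E
```

```text
[[0.58950434 0.06750165]
 [0.59615301 0.06502893]
 [0.6029576  0.06264461]
 [0.60979843 0.05995405]
 [0.61514978 0.05836017]] -19.85113296496049 -20.40073508605868
[0.55296141 0.0810799 ] [np.float64(-20.383551553321453), np.float64(-20.38619694077545), np.float64(-20.24064210417214), np.float64(-20.389687505126016), np.float64(-20.069136169182993)]
knob top [-3.01686487 -3.38078795 -3.61360871 -4.12768582 -4.04251124] [38.06321503 45.14747916 52.35395187 59.68687508 65.26989653]
knob w3 [-1.89729616 -2.26121925 -2.49404001 -3.00811712 -2.92294253] [38.6230953  45.70735943 52.91383214 60.24675535 65.8297768 ]
disc [-1.42633363 -1.79025672 -2.02307748 -2.53715459 -2.45198   ] [38.45399682 45.53826094 52.74473365 60.07765686 65.66067831]
ring [-1.98832051 -2.35224359 -2.58506435 -3.09914146 -3.01396688] [38.93329197 46.0175561  53.22402881 60.55695202 66.13997347]
0
```

The spout direction is -20.2° and the stand yaw is -17.46°, both consistent across readings. It needs another +2.8°, so I'm going back for a fine push.

Request:
apply_moves:
  commands:
    - [0.045,-0.004,0,-0.06,-1]
    - [0.09,-0.008,0,-0.12,-1]
    - [0.14,-0.011,0,-0.2,-1]
    - [0.185,-0.014,0,-0.28,-1]
    - [0.211,-0.016,0,-0.32,-1]

```text
time: 13.0
eef_pos: [0.4377, 0.1003, 0.2008]
orientation: [[-0.999, -0.036, 0.0], [-0.036, 0.999, 0.0], [-0.0, 0.0, -1.0]]
contact_force: [0.7, -0.7, -0.5]
opening: -0.0
grasp_force: 0.0
```

Request:
apply_moves:
  commands:
    - [0,0,0.02,0,-1]
    - [0,0,0.06,0,-1]
    - [0,0,0.11,0,-1]
    - [0,0,0.15,0,-1]
    - [0,0,0.164,0,-1]

```text
time: 13.62
eef_pos: [0.4374, 0.0996, 0.0345]
orientation: [[-0.999, -0.033, -0.004], [-0.033, 0.999, -0.0], [0.004, -0.0, -1.0]]
contact_force: [-0.4, 0.8, 0.2]
opening: 0.0001
grasp_force: 0.0
```

```bash
python3 - <<'E'
from h import *
topknobs();s=env.sense()
print(rel(s['eef_pos'],yaw(s),[.4391,.0845,.037],182),rel(s['eef_pos'],yaw(s),[.4391,.0768,.037],182))
E
```

```text
knob [0.6882 0.1037] 15 r 0.1359 ang 9.3
knob [ 0.5749 -0.0532] 17 r 0.1366 ang -81.3
knob [0.5323 0.216 ] 33 r 0.136 ang 99.2
knob [ 0.4537 -0.1887] 19 r 0.2885 ang -110.4
t 13.675 tcp [0.43741236 0.09958696 0.03412324] yaw -178.1 r 0.11803551060834494 ang 171.33299115029934 F [-1.30192722 -1.11270332 -0.22048304]
[-0.0012 -0.0151 -0.0029 -0.0019] [-0.0009 -0.0228 -0.0029 -0.0019]
```

Request:
apply_moves:
  commands:
    - [0,-0.006,-0.002,0,-1]
    - [0,-0.011,-0.002,0,-1]
    - [0,-0.015,-0.002,0,-1]
    - [0,-0.0165,-0.002,0,-1]
    - [0,-0.018,-0.002,0,-1]

```text
time: 14.3
eef_pos: [0.4404, 0.0819, 0.0393]
orientation: [[-0.999, -0.033, 0.001], [-0.033, 0.999, 0.0], [-0.001, 0.0, -1.0]]
contact_force: [0.7, 2.1, 0.5]
opening: 0.0001
grasp_force: 1.2
```

Request:
apply_moves:
  commands:
    - [0,-0.001,0,0,-1]
    - [0,-0.002,0,0,-1]
    - [0,-0.003,0,0,-1]
    - [0,-0.004,0,0,-1]
    - [0,-0.004,0,0,-1]

```text
time: 14.92
eef_pos: [0.4402, 0.0778, 0.0389]
orientation: [[-0.999, -0.033, -0.0], [-0.033, 0.999, -0.0], [0.0, -0.0, -1.0]]
contact_force: [0.5, 1.6, 2.5]
opening: 0.0001
grasp_force: 1.1
```

```bash
python3 - <<'E'
from h import *
topknobs();s=env.sense()
E
```

```text
knob [0.6865 0.1097] 15 r 0.1353 ang 11.9
knob [ 0.5803 -0.051 ] 16 r 0.1354 ang -78.8
knob [0.5269 0.2151] 32 r 0.136 ang 101.5
knob [ 0.4538 -0.1889] 20 r 0.2887 ang -110.3
t 14.975 tcp [0.44012473 0.07782809 0.03887972] yaw -178.1 r 0.11404446206383755 ang -178.004115437725 F [0.87904863 2.13904143 2.09253818]
```

Request:
apply_moves:
  commands:
    - [0,-0.0006,0,0,-1]
    - [0,-0.0006,0,0,-1]
    - [0,0.01,0,0,-1]
    - [0,0.018,0,0,-1]
    - [0,0.018,-0.04,0,-1]

```text
time: 15.6
eef_pos: [0.436, 0.0964, 0.0759]
orientation: [[-0.999, -0.034, -0.008], [-0.034, 0.999, -0.001], [0.008, -0.001, -1.0]]
contact_force: [1.0, -0.3, 0.5]
opening: -0.0001
grasp_force: 0.0
```

Request:
apply_moves:
  commands:
    - [0,0,-0.05,0,-1]
    - [0,0,-0.1,0,-1]
    - [-0.04,0,-0.123,0,-1]
    - [-0.09,0.01,-0.123,0.08,-1]
    - [-0.13,0.02,-0.123,0.16,-1]

```text
time: 16.23
eef_pos: [0.5705, 0.121, 0.2022]
orientation: [[-0.991, 0.137, 0.001], [0.137, 0.991, -0.0], [-0.001, -0.0, -1.0]]
contact_force: [-0.1, -0.7, 0.1]
opening: -0.0002
grasp_force: 0.0
```

```bash
python3 - <<'E'
from h import *
topknobs();s=env.sense()
print(rel(s['eef_pos'],yaw(s),[.6456,.0524,.2],162.5))
E
```

```text
knob [0.5802 0.1527] 11 r 0.0756 ang 69.8
knob [ 0.581  -0.0511] 17 r 0.1356 ang -78.6
knob [0.527  0.2155] 30 r 0.1365 ang 101.4
knob [ 0.454  -0.1894] 24 r 0.2891 ang -110.3
knob [0.4203 0.0546] 21 r 0.1366 ang -168.5
t 16.275 tcp [0.57312156 0.12191705 0.20017926] yaw 171.9 r 0.04439816945229779 ang 64.6319544586516 F [-4.17893381 -0.3215247   0.15231733]
[-0.0816 -0.0586  0.0002  0.1565]
```

Request:
apply_moves:
  commands:
    - [-0.03,-0.02,0,0.06,-1]
    - [-0.06,-0.04,0,0.12,-1]
    - [-0.082,-0.0586,0,0.156,-1]
    - [-0.082,-0.0586,0,0.156,-1]
    - [-0.082,-0.0586,0,0.156,-1]

```text
time: 16.9
eef_pos: [0.6416, 0.0519, 0.2013]
orientation: [[-0.956, 0.293, -0.001], [0.293, 0.956, 0.0], [0.001, -0.0, -1.0]]
contact_force: [-0.4, 0.4, 0.4]
opening: 0.0001
grasp_force: 0.0
```

Request:
apply_moves:
  commands:
    - [0,0,0,0,-1]
    - [0,0,0,0,-1]
    - [0,0,0,0,-1]
    - [0,0,0,0,-1]
    - [0,0,0,0,-1]

```text
time: 17.52
eef_pos: [0.6423, 0.0511, 0.202]
orientation: [[-0.956, 0.293, 0.0], [0.293, 0.956, -0.0], [-0.0, -0.0, -1.0]]
contact_force: [0.7, 0.0, 0.1]
opening: -0.0002
grasp_force: 0.0
```

```bash
python3 - <<'E'
from h import *
import pickle
s=env.sense();a=env.snapshot('wrist');cv2.imwrite('pics/w4.png',a);pickle.dump(s,open('w4.pkl','wb'))
print(s['eef_pos'],yaw(s),s['time'])
cv2.imwrite('pics/w4c.png',cv2.resize(a[20:165,200:315],None,fx=4,fy=4,interpolation=cv2.INTER_NEAREST))
b=cv2.imread('pics/w3.png')
for nm,q in(('w3',b),('w4',a)):
  for y in(126,134,142): print(nm,y,'L',q[y,234:246,1].tolist(),'R',q[y,262:277,1].tolist())
  for y in (75,78): print(y,'L',q[y,210:222,2].tolist(),'R',q[y,290:306,2].tolist())
E
```

```text
[0.64227277 0.05108441 0.20197433] 162.93453574827222 17.525
w3 126 L [118, 119, 119, 120, 127, 142, 154, 162, 169, 176, 182, 188] R [168, 162, 158, 148, 134, 120, 107, 93, 85, 79, 74, 70, 68, 67, 67]
w3 134 L [116, 117, 116, 117, 127, 149, 159, 166, 173, 180, 186, 192] R [164, 158, 152, 139, 126, 113, 99, 79, 71, 70, 68, 67, 69, 70, 69]
w3 142 L [117, 117, 118, 118, 127, 153, 163, 169, 176, 182, 189, 195] R [159, 153, 145, 131, 118, 106, 90, 74, 69, 68, 68, 68, 68, 68, 70]
75 L [215, 223, 223, 217, 206, 216, 223, 227, 227, 227, 226, 226] R [208, 208, 208, 208, 207, 205, 198, 177, 144, 135, 137, 136, 127, 97, 75, 71]
78 L [213, 221, 221, 216, 205, 216, 224, 228, 228, 228, 227, 227] R [208, 208, 208, 208, 207, 205, 197, 176, 143, 134, 134, 134, 123, 90, 71, 71]
w4 126 L [117, 118, 123, 137, 148, 165, 179, 186, 186, 170, 154, 154] R [185, 181, 177, 174, 171, 166, 162, 157, 146, 131, 117, 107, 110, 116, 118]
w4 134 L [117, 117, 117, 117, 117, 118, 118, 117, 117, 125, 143, 155] R [185, 180, 176, 173, 169, 165, 160, 153, 141, 127, 113, 99, 77, 69, 67]
w4 142 L [116, 116, 116, 117, 117, 117, 116, 116, 117, 124, 143, 156] R [185, 179, 174, 172, 167, 161, 157, 150, 137, 123, 111, 95, 75, 68, 68]
75 L [128, 127, 162, 212, 222, 222, 218, 207, 209, 220, 226, 228] R [160, 195, 208, 209, 209, 210, 210, 208, 206, 197, 175, 146, 137, 136, 130, 106]
78 L [126, 138, 178, 215, 222, 222, 217, 208, 211, 220, 226, 228] R [196, 199, 206, 208, 208, 208, 207, 206, 204, 196, 174, 143, 133, 134, 129, 106]
```

View pics/w4c.png

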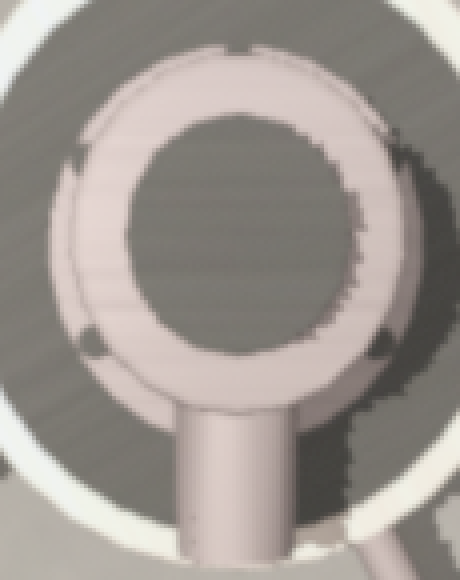

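Zoomed, the spout is at native x≈258.4 (rows 134–142), with the flange and body centre at x≈258.9, so it is almost aligned.

```bash
python3 - <<'E'
from ms import *
def circ(a,s,z,c0,rr,val,tl):
    # circle by radial gradient on red channel
    g=cv2.GaussianBlur(a[...,2],(0,0),.7).astype(np.float32);P=[]
    for t in np.radians(tl):
        r=np.arange(rr[0],rr[1],.25,dtype=np.float32);x=(c0[0]+r*np.cos(t)).astype(np.float32);y=(c0[1]+r*np.sin(t)).astype(np.float32)
        v=cv2.remap(g,x,y,1).ravel();d=np.gradient(v)*val;i=d.argmax();P.append((x[i],y[i]))
    P=cast('wrist',P,z,s)
    for _ in range(3):
        q=np.c_[2*P,np.ones(len(P))];o=np.linalg.lstsq(q,(P**2).sum(1),rcond=None)[0];R=np.sqrt(o[2]+o[0]**2+o[1]**2)
        e=np.abs(np.hypot(*(P-o[:2]).T)-R);P=P[e<=np.percentile(e,88)]
    return o[:2],R,len(P),e.max()
for nm,L,R,c in(('w3',[(238.6,126),(238.6,134),(238.4,142)],[(269.2,126),(268.8,134),(268.4,142)],(256,76)),('w4',[(243.3,134),(243.3,142)],[(273.6,134),(273.4,142)],(259,80))):
    a=cv2.imread(f'pics/{nm}.png');s=pickle.load(open(nm+'.pkl','rb'))
    M=(np.array(L)+np.array(R))/2;m=cast('wrist',M,.084,s).mean(0)
    dk=[ce for ce,n in blobs(a[:240].max(2)<45,20)]
    k=[(cast('wrist',q,.047,s)[0]).round(4) for q in dk];print(nm,k)
    # disc rim outer & inner white
    for lab,z,rr,val,tl in(('rimout',.054,(66,84),-1,np.r_[100:135:2,150:175:2,185:215:2,330:355:2]),('riminn',.054,(58,74),1,np.r_[100:200:2,340:360:2,20:60:2]),('body',.112,(38,44),-1,np.r_[190:350:2,0:40:2])):
        o,Rr,n,e=circ(a,s,z,c,rr,val,tl);print(lab,o,Rr.round(4),n,e.round(4),'spout ang',ang(m-o).round(2))
    print('m',m,[ang(m-np.array(A)).round(2) for A in([.5535,.081],[.5541,.0818])])
E
```

```text
w3 [array([0.5321, 0.2158]), array([ 0.5752, -0.0524]), array([0.6878, 0.1021])]
rimout [0.55371316 0.08061333] 0.0743 39 0.0003 spout ang -20.21
riminn [0.5532781  0.08066978] 0.0655 53 0.0003 spout ang -20.08
body [0.55377596 0.08040402] 0.0315 67 0.0007 spout ang -19.98
m [0.59618105 0.06498321] [np.float64(-20.57), np.float64(-21.78)]
w4 [array([0.5264, 0.2144]), array([ 0.5815, -0.0512]), array([0.6867, 0.1084])]
rimout [0.55362652 0.08064021] 0.0742 39 0.0003 spout ang -17.79
riminn [0.55346939 0.08058227] 0.0655 53 0.0003 spout ang -17.66
body [0.55344602 0.08043144] 0.0315 67 0.0006 spout ang -17.47
m [0.59758534 0.06653658] [np.float64(-18.16), np.float64(-19.34)]
```

The turntable is aligned: spout at -17.5 to -17.7° against a target of -17.46°. Next is the lever.

```bash
cat > lev.py <<'E'
from h import *
u=lambda d:np.array([np.cos(np.radians(d)),np.sin(np.radians(d))])
A=np.array([.5536,.0806]);yw=-17.46;PV=A+.21*u(yw-90)
def wp(psi,off,z=.037,r=.078): return [*(PV+r*u(psi)+off*u(psi+90)),z],psi+180
E
python3 - <<'E'
from lev import *
s=env.sense();k=np.array([.454,-.189])-PV;print(PV,np.degrees(np.arctan2(k[1],k[0])),np.linalg.norm(k))
p,y=wp(-117.8,.037,.2);print(p,y,rel(s['eef_pos'],yaw(s),p,y))
p0,y0=wp(-117.8,.026)
for i in range(1,6):
    p,y=wp(-117.8-3*i,.026);print(rel(np.array(p0),y0,p,y))
print(cast('top',np.array([[533,262]])*.64,.095))
E
```

```text
[ 0.49059162 -0.1197246 ] -117.84324155874327 0.07834556876472226
[np.float64(0.48694295782577857), np.float64(-0.20597821837850516), 0.2] 62.2 [ 0.073  -0.2913  0.0019  1.6789]
[-0.0013 -0.0041 -0.      0.05  ]
[-0.0023 -0.0083 -0.      0.1   ]
[-0.0031 -0.0125 -0.      0.15  ]
[-0.0037 -0.0168 -0.      0.2   ]
[-0.0041 -0.0211 -0.      0.25  ]
[[ 0.59995121 -0.23828733]]
```

Request:
apply_moves:
  commands:
    - [0.015,-0.058,0,0.17,-1]
    - [0.03,-0.116,0,0.34,-1]
    - [0.044,-0.174,0,0.51,-1]
    - [0.058,-0.232,0,0.68,-1]
    - [0.073,-0.29,0,0.84,-1]

```text
time: 18.2
eef_pos: [0.4863, -0.2063, 0.2022]
orientation: [[-0.378, 0.926, 0.001], [0.926, 0.378, -0.0], [-0.001, 0.0, -1.0]]
contact_force: [0.4, -0.8, -0.5]
opening: 0.0001
grasp_force: 0.0
```

Request:
apply_moves:
  commands:
    - [0,0,0,0.17,-1]
    - [0,0,0,0.34,-1]
    - [0,0,0,0.51,-1]
    - [0,0,0,0.68,-1]
    - [0,0,0,0.839,-1]

```text
time: 18.82
eef_pos: [0.4874, -0.2048, 0.2021]
orientation: [[0.472, 0.882, 0.0], [0.882, -0.472, -0.0], [-0.0, 0.0, -1.0]]
contact_force: [0.1, -0.3, -1.5]
opening: -0.0001
grasp_force: 0.0
```

```bash
python3 - <<'E'
from lev import *
s=env.sense();print(s['eef_pos'],yaw(s));p,y=wp(-117.8,.037,.037);print(rel(s['eef_pos'],yaw(s),p,y))
E
```

```text
[ 0.48737637 -0.20483375  0.20205528] 61.85912108947932
[-0.0012  0.0002  0.1651 -0.0057]
```

Request:
apply_moves:
  commands:
    - [0,0,0.04,0,-1]
    - [0,0,0.09,0,-1]
    - [0,0,0.14,0,-1]
    - [0,0,0.163,0,-1]
    - [0,0,0.163,0,-1]

```text
time: 19.45
eef_pos: [0.4855, -0.2038, 0.0367]
orientation: [[0.467, 0.884, -0.004], [0.884, -0.467, 0.002], [0.0, -0.005, -1.0]]
contact_force: [-0.2, -0.5, 0.2]
opening: 0.0004
grasp_force: 0.0
```

Request:
apply_moves:
  commands:
    - [-0.001,-0.003,0,0,-1]
    - [-0.001,-0.006,0,0,-1]
    - [-0.001,-0.008,0,0,-1]
    - [-0.001,-0.01,0,0,-1]
    - [-0.001,-0.011,0,0,-1]

```text
time: 20.08
eef_pos: [0.4771, -0.2004, 0.0391]
orientation: [[0.466, 0.885, 0.0], [0.885, -0.466, -0.0], [-0.0, 0.0, -1.0]]
contact_force: [0.2, -0.4, 0.7]
opening: 0.0001
grasp_force: 0.0
```

Request:
apply_moves:
  commands:
    - [-0.0013,-0.0041,0,0.05,-1]
    - [-0.0023,-0.0083,0,0.1,-1]
    - [-0.0031,-0.0125,0,0.15,-1]
    - [-0.0037,-0.0168,0,0.2,-1]
    - [-0.0041,-0.0211,0,0.25,-1]

```text
time: 20.7
eef_pos: [0.4569, -0.1946, 0.0392]
orientation: [[0.681, 0.732, 0.001], [0.732, -0.681, -0.001], [0.0, 0.001, -1.0]]
contact_force: [1.6, -0.4, -0.6]
opening: -0.0001
grasp_force: 0.8
```

Request:
apply_moves:
  commands:
    - [-0.0013,-0.0041,0,0.05,-1]
    - [-0.0023,-0.0083,0,0.1,-1]
    - [-0.0031,-0.0125,0,0.15,-1]
    - [-0.0037,-0.0168,0,0.2,-1]
    - [-0.0041,-0.0211,0,0.25,-1]

```text
time: 21.32
eef_pos: [0.4385, -0.1833, 0.0391]
orientation: [[0.847, 0.531, 0.001], [0.531, -0.847, -0.001], [0.0, 0.001, -1.0]]
contact_force: [0.4, -2.1, -0.8]
opening: 0.0002
grasp_force: 0.9
```

```bash
python3 - <<'E'
from lev import *
topknobs();s=env.sense()
for psi in(-147.8,-150,-160,-170,-176.2):
  p,y=wp(psi,.026);print(psi,np.round(p,4),y,rel(s['eef_pos'],yaw(s),p,y))
E
```

```text
knob [0.687  0.1098] 16 r 0.1358 ang 11.9
knob [ 0.5814 -0.0509] 15 r 0.1355 ang -78.4
knob [0.5275 0.2162] 21 r 0.137 ang 101.2
knob [0.4196 0.0543] 17 r 0.1373 ang -168.5
t 21.375 tcp [ 0.43802343 -0.1829481   0.03899344] yaw 32.0 r 0.28907668247649443 ang -113.67464156545464 F [ 0.19193186 -1.04134976 -0.77208794]
-147.8 [ 0.4384 -0.1833  0.037 ] 32.19999999999999 [ 0.0002  0.0005  0.002  -0.0042]
-150 [ 0.436  -0.1812  0.037 ] 30 [-0.0008 -0.0025  0.002   0.0325]
-160 [ 0.4262 -0.1708  0.037 ] 20 [-0.0036 -0.0165  0.002   0.1992]
-170 [ 0.4183 -0.1589  0.037 ] 10 [-0.004  -0.0309  0.002   0.3658]
-176.2 [ 0.4145 -0.1508  0.037 ] 3.8000000000000114 [-0.003  -0.0397  0.002   0.4692]
```

Request:
apply_moves:
  commands:
    - [-0.0013,-0.0041,0,0.05,-1]
    - [-0.0023,-0.0083,0,0.1,-1]
    - [-0.0031,-0.0125,0,0.15,-1]
    - [-0.0037,-0.0168,0,0.2,-1]
    - [-0.0041,-0.0211,0,0.25,-1]

```text
time: 22.0
eef_pos: [0.4236, -0.1676, 0.0391]
orientation: [[0.956, 0.295, 0.0], [0.295, -0.956, -0.001], [-0.0, 0.001, -1.0]]
contact_force: [-0.3, -1.9, 0.3]
opening: -0.0
grasp_force: 1.0
```

Request:
apply_moves:
  commands:
    - [-0.001,-0.003,0,0.04,-1]
    - [-0.002,-0.006,0,0.08,-1]
    - [-0.0025,-0.009,0,0.11,-1]
    - [-0.003,-0.012,0,0.14,-1]
    - [-0.0034,-0.0144,0,0.17,-1]

```text
time: 22.62
eef_pos: [0.416, -0.1544, 0.0389]
orientation: [[0.993, 0.12, -0.0], [0.12, -0.993, -0.0], [-0.0, 0.0, -1.0]]
contact_force: [-1.8, -2.4, 1.5]
opening: -0.0
grasp_force: 1.2
```

Request:
apply_moves:
  commands:
    - [-0.0003,-0.0014,0,0.02,-1]
    - [-0.0006,-0.0028,0,0.04,-1]
    - [-0.0009,-0.0042,0,0.05,-1]
    - [-0.0009,-0.0042,0,0.05,-1]
    - [-0.0009,-0.0042,0,0.05,-1]

```text
time: 23.25
eef_pos: [0.4147, -0.1503, 0.0389]
orientation: [[0.998, 0.07, 0.0], [0.07, -0.998, 0.0], [0.0, -0.0, -1.0]]
contact_force: [-1.1, -0.9, 0.7]
opening: 0.0002
grasp_force: 0.5
```

```bash
python3 - <<'E'
from lev import *
topknobs();s=env.sense();p,y=wp(-176.2,.026);print(np.round(p,4),rel(s['eef_pos'],yaw(s),p,y))
E
```

```text
knob [0.6873 0.1093] 16 r 0.136 ang 11.6
knob [ 0.581 -0.051] 16 r 0.1355 ang -78.5
knob [0.5273 0.2165] 21 r 0.1373 ang 101.2
knob [0.419  0.0541] 23 r 0.1379 ang -168.4
knob [ 0.419  -0.1059] 7 r 0.2313 ang -125.7
t 23.3 tcp [ 0.41474583 -0.15034259  0.03886895] yaw 4.0 r 0.27075776660432355 ang -120.97620770797857 F [-0.68379735 -0.90907006  0.02976846]
[ 0.4145 -0.1508  0.037 ] [-0.0003  0.0005  0.0019  0.0033]
```

Not yet against the stop, since the force is still low. I'm pressing on in small steps, straight toward tool -y.

Request:
apply_moves:
  commands:
    - [0,-0.0008,0,0,-1]
    - [0,-0.0016,0,0,-1]
    - [0,-0.0024,0,0,-1]
    - [0,-0.003,0,0,-1]
    - [0,-0.003,0,0,-1]

```text
time: 23.92
eef_pos: [0.4145, -0.1477, 0.0389]
orientation: [[0.998, 0.07, -0.0], [0.07, -0.998, -0.001], [-0.0, 0.001, -1.0]]
contact_force: [-2.7, -4.4, -0.8]
opening: 0.0001
grasp_force: 2.0
```

Request:
apply_moves:
  commands:
    - [0,-0.0006,0,0,-1]
    - [0,-0.0012,0,0,-1]
    - [0,-0.0018,0,0,-1]
    - [0,-0.0018,0,0,-1]
    - [0,-0.0018,0,0,-1]

```text
time: 24.55
eef_pos: [0.4144, -0.1472, 0.0391]
orientation: [[0.998, 0.07, 0.0], [0.07, -0.998, -0.003], [0.0, 0.003, -1.0]]
contact_force: [-2.0, -11.5, -2.8]
opening: 0.0001
grasp_force: 4.9
```

The force rose to 11.5 N without movement, so the lever is on its stop. Backing off and rising to verify.

Request:
apply_moves:
  commands:
    - [0,0.008,0,0,-1]
    - [0,0.02,0,0,-1]
    - [0,0.025,-0.03,0,-1]
    - [0,0.025,-0.09,0,-1]
    - [0,0.025,-0.15,0,-1]

```text
time: 25.18
eef_pos: [0.4157, -0.1706, 0.1902]
orientation: [[0.998, 0.069, -0.001], [0.069, -0.998, 0.001], [-0.001, -0.001, -1.0]]
contact_force: [0.4, -0.6, 1.0]
opening: 0.0
grasp_force: 0.0
```

Request:
apply_moves:
  commands:
    - [-0.02,0.06,-0.04,0,-1]
    - [-0.03,0.12,-0.08,0,-1]
    - [-0.03,0.18,-0.1,0,-1]
    - [-0.03,0.22,-0.1,0,-1]
    - [-0.03,0.22,-0.1,0,-1]

```text
time: 25.8
eef_pos: [0.4007, -0.3961, 0.2879]
orientation: [[0.998, 0.066, -0.001], [0.066, -0.998, 0.001], [-0.001, -0.001, -1.0]]
contact_force: [-0.1, 1.3, 0.2]
opening: 0.0002
grasp_force: 0.0
```

```bash
python3 - <<'E'
from lev import *
topknobs('pics/t9.png')
a=cv2.imread('pics/t9.png')
roi=np.zeros(a.shape[:2],bool);roi[200:260,240:345]=1
for ce,n in blobs((a.max(2)<50)&roi,6):
    p=cast('top',ce,.047)[0];k=p-PV;print(p,n,np.linalg.norm(k),'lever rad',np.radians(yw-90-np.degrees(np.arctan2(k[1],k[0]))))
cv2.imwrite('pics/t9b.png',cv2.resize(a[90:260,165:345],None,fx=3.5,fy=3.5,interpolation=cv2.INTER_CUBIC))
E
```

```text
knob [0.6865 0.1099] 14 r 0.1353 ang 12.0
knob [ 0.5808 -0.0519] 19 r 0.1364 ang -78.7
knob [0.5278 0.216 ] 20 r 0.1368 ang 101.1
knob [0.4202 0.0541] 33 r 0.1367 ang -168.3
knob [ 0.4128 -0.1245] 24 r 0.25 ang -124.4
t 25.85 tcp [ 0.40091296 -0.3939886   0.28781429] yaw 3.8 r 0.4998410355699968 ang -107.84671581609184 F [0.86335708 0.47700478 0.49100405]
[ 0.41281091 -0.12449084] 24 0.07792660867706801 lever rad 1.2048603740574169
```

View pics/t9b.png

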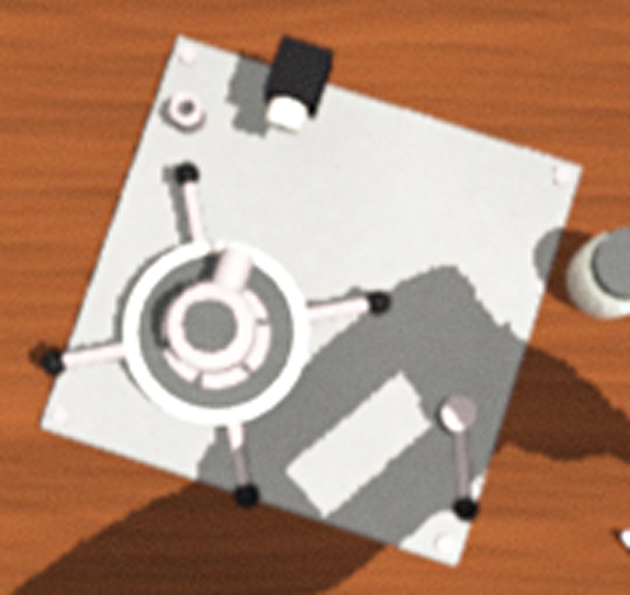

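The spout points at the lens at (288,110). The lever is at its stop (measured 1.20 rad, knob at (465,508)), the turntable arms haven't moved, and the arm is clear of everything. Handing in.

```bash
python3 -c "
from bench import env
print(env.finish_job())"
```

```text
the job is handed in; nothing more can be done
None
```

The job is handed in: the spout points into the lens to within about 0.3° by my last measurement, the lock lever is on its clockwise stop at about 1.20 rad, and only the turntable arms and the lever were pushed (verdict not shown).

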